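Run the heel-lift crate up the ramp and behind the lip

TASK

Two small wooden crates stand at the foot of the two-lane ramp stand. Push the one with the flat leather heel lifts in it up its lane of the ramp, without lifting it off, until its trailing edge drops behind the lip and it lies flat on the deck. Leave the crate with the thread spools where it stands.

Things in the scene. Friction and masses are not known exactly. Their poses are not given: they have to be found in the camera images.
- stand: fixed wooden ramp stand with two lanes side by side, 263 x 222 mm. Origin: on the bench at the foot of the ramp, midway between the lanes; x level and uphill, z up. From here the ramp rises at 10.5 degrees. Lane centre lines at y = +53 and -53 mm; each lane is 96 mm wide between straight 10 mm guide rails, 14 mm above the ramp, with pointed noses 24 mm before the foot
- lip (a point): top edge of the lip, midway between the lanes, 108 mm uphill of the foot and 20 mm above the bench; axes as the stand's. The ramp runs straight up to this edge; there the surface steps down 10 mm to the deck. A crate pushed on tips forward as its middle passes the edge, its rear rising 10 mm above the ramp, so push it at half its height or above
- deck (a point): middle of the deck's surface, between the two lanes. x points up the slope, z out of the surface: the deck slopes up like the ramp, 10.5 degrees, and lies 10 mm below the ramp's plane. It runs 120 mm along the slope from the lip to a stop wall 36 mm high, so a crate lies there with 20 mm to spare
- lift_crate: open wooden crate 100 mm long (its x, uphill), 78 wide (its y), 36 high, walls 4 mm, about 0.3 kg with the two flat D-shaped leather heel lifts stacked in it, below the rim. Origin: centre of its underside, z up. It starts on the bench 5 to 30 mm before the ramp's foot, in front of either lane, within 4 mm of the lane's centre line and 4 degrees of its direction
- spool_crate: a crate of the same make and size with two upright wooden thread spools in it, 54 mm to their tops, standing in front of the other lane. Origin: centre of its underside. (Not part of the job: right of the stand's high end a fixed glue brush stands tall on a sole block, its handle reaching about 0.32 m above the bench; keep the arm clear of it)
Mind the look-alikes: they are no part of the job. What is shaped like the spool_crate but purple is not meant.

How it is judged:
By the outcome, as a careful person would: the job done as asked, in the order asked, and still so for the second after the job is handed in, with the robot touching nothing.
It also fails if it takes over 40 s, if anything falls off the work surface, if the arm or the gripper's body presses on something with over 40 N, if the wrist force passes 120 N, or if a joint passes its speed limit or range.

ROBOT

A 6-joint arm with a two-finger parallel gripper is mounted at the origin on a cart in front of the work surface, level with it; the furniture and walls round the work are solid. World frame = base frame: x ahead of the robot, y to its left, z up, the work surface at z = 0. Lengths are in m, angles in degrees, forces in N, time in s.
With the tool pointing down it reaches from about 0.4 to 0.825 m from the base axis. Payload 7 kg.
Tool frame: the origin (TCP) lies midway between the tips of the shut fingers; the grasp point (between the pads) lies 19 mm behind it; z points along the fingers, y is the line along which they close (so a half turn about z gives the same grasp; the last joint's range is limited). The gripper opens to 88 mm and grips with 3 to 60 N. Pads are 19 mm wide; open, the fingers measure 130 mm over their backs; the gripper's body (78 mm by 193 mm) begins 47 mm behind the grasp point.
Start: joints at [88.986, 20.546, 0.682, 0, -70.136, -16.507], TCP at [0.203, 0.644, 0.227] pointing down, gripper open.
Joint ranges: [-176.03, 176.03], [-82.01, 121.73], [-58.28, 71.71], [-173.87, 95.51], [-174.79, -0.11], [-173.66, 173.66]. Speed limits (degrees/s): [136.94, 136.94, 172.46, 180, 180, 180].

INTERFACE

Orientations are given as [roll, pitch, yaw] about the fixed x, y, z axes, in that order (R = Rz(yaw) Ry(pitch) Rx(roll)).
In Python, from plant import r gives the robot as it stands.
- The arm moves only by the tool drive_tool, never from a script. Its argument "commands" is a list of rows, each an object of numbers: "hand": the closure, from 0 (fully open) to 1 (shut); "tx", "ty", "tz": the shift along the world's x, y, z scaled (see below); "turn": the turn about the world's z scaled (see below). A call has 1 to 10 rows; each row is the pose to reach, as a shift and turn from the pose commanded when the call began; what a row does not reach only later rows make up. The controller multiplies each number of a shift by 0.6 m and each number of a turn by 90 degrees. A row lasts 1/10 s, in which the tool goes at most 50 mm and 8.59 degrees, less where a joint would pass 70% of its speed; a pose out of reach is approached as far as the arm can. A call with a number of a shift or a turn outside -1 to 1 is refused whole. A call with a gripper value outside its range is refused whole. The fingers move at their own pace and stop on an object; "grip_force" is the grip in N (left out, the last holds). Time passes only in rows, so rows that repeat a pose let the fingers close. It gives the time, the measured TCP pose, the force, the opening and the grip force at its end, in the units of the state.
- r.get_state(): the state, without advancing time (a new reading comes with each control period).
- r.capture(name): name is "scene" or "side" or "wrist"; returns a dict with "frame" (420x560x3 uint8, red, green, blue), "fx", "fy", "cx", "cy" (pixels), "world_from_camera" (4x4, takes a point from camera to world coordinates); the wrist camera has in their place "T_tool_cam" (4x4, takes a point from camera to tool coordinates, whose origin is the TCP and whose axes are the flange's). Camera axes: x right, y down, z forward; pixel columns grow to the right and rows downward; lengths in m; the calibration is good to about 2 mm. A picture is of the moment at which its call begins: read the wrist's pose just before it. There is no depth.
- r.close_job(): hands the job in; it is judged then, once.
Trained networks look in the newest picture that a camera, given by its name, has taken for a name from the list of things; names that differ only in an ending like _2 or _b are one class to them, and where a whole thing is asked for, a point or a joint stands for the part that bears it (a point fixed in the world has none). Each returns a list of dicts, best first, with "score" (0 to 1); they miss things now and then, are a little off and sometimes report something else, mostly with a low value. They report only what shows in the picture. A call takes as long as a camera call. They do not tell look-alikes from the thing itself.
- r.trace(label, camera): "pixels" (420x560 bool, what is visible of it) and "extent" ([left, top, right, bottom] in pixels, round what is visible of it).
The state is a dict: "time_s": time; "joints": joint angles; "qd": joint speeds; "joint_torque": joint torques, N m; "tcp_pos": TCP position; "eef_rot": TCP orientation; "contact_force": force on the tool from outside, world axes, zero at the start; "moment": the same for the moment, N m; "gripper_width": finger opening in m; "gripper_force": force on a finger pad.
Only numpy, scipy, OpenCV 4.12 (cv2) and the standard library are available. Lean on these libraries where they do the work, as an engineer would, in place of code of your own. Each camera call takes 0.05 s, during which the arm holds its last target. There are 200 camera calls.

## Working session

There is one attempt and no reset: what is moved stays moved. The work goes in short steps, Python scripts to look and compute and a tool call to move; the robot and the scene stay as the last step left them, time stands still between calls to the robot, and variables do not carry over. Pictures are saved under pics/ and viewed, at most 10 in all, crops included, and the job is handed in when it is done.

Besides the shell and the picture viewer there is one more tool, called in YAML: its name, and indented under it one key for each argument. drive_tool: Moves the arm, as the interface text tells. Its arguments: {"type":"object","properties":{"commands":{"type":"array"},"grip_force":{"type":"number"}},"required":["commands"]}

```bash
mkdir -p pics; cat > h.py <<'E'
import numpy as np, cv2
from plant import r
def cap(n):
    c=r.capture(n); return c
def ray(c,u,v,T=None):
    T=np.array(c['world_from_camera']) if T is None else T
    d=T[:3,:3]@np.array([(u-c['cx'])/c['fx'],(v-c['cy'])/c['fy'],1]); return T[:3,3],d
def atz(c,u,v,z):
    o,d=ray(c,u,v); return o+d*(z-o[2])/d[2]
def proj(c,P):
    T=np.linalg.inv(np.array(c['world_from_camera'])); p=np.atleast_2d(P)@T[:3,:3].T+T[:3,3]
    return np.c_[c['fx']*p[:,0]/p[:,2]+c['cx'],c['fy']*p[:,1]/p[:,2]+c['cy']]
E
python3 - <<'E'
from h import *
ims=[]
for n in ['scene','side']:
    c=cap(n); cv2.imwrite(f'pics/{n}0.png',c['frame'][:,:,::-1])
    print(n,np.round(c['world_from_camera'],3).tolist(),c['fx'],c['cx'],c['cy'])
    for l in ['lift_crate','spool_crate','stand']:
        for t in r.trace(l,n)[:3]: 
            print(l,round(t['score'],2),t['extent'],t['pixels'].sum())
print(r.get_state())
E
```

```text
scene [[-0.596, -0.516, 0.615, -0.036], [-0.803, 0.389, -0.451, 0.446], [-0.006, -0.763, -0.647, 0.607], [0.0, 0.0, 0.0, 1.0]] 401.09017048049105 277.6517884236904 203.12436421684765
lift_crate 0.61 [193.1, 183.4, 250.4, 231.3] 1131
spool_crate 0.69 [218.0, 265.8, 286.3, 332.7] 2989
spool_crate 0.61 [223.3, 217.0, 282.3, 260.5] 1336
stand 0.58 [234.3, 135.6, 376.3, 241.6] 7972
side [[0.894, -0.191, 0.406, 0.129], [-0.448, -0.361, 0.818, -0.635], [-0.009, -0.913, -0.408, 0.396], [0.0, 0.0, 0.0, 1.0]] 394.5709123444758 284.5289579336713 211.35863265018477
lift_crate 0.61 [288.8, 190.6, 334.4, 218.9] 840
stand 0.85 [259.5, 209.5, 412.2, 288.3] 6919
{'time_s': 0.4, 'joints': array([ 8.89847528e+01,  2.05539871e+01,  6.73263136e-01, -3.54171761e-03,
       -7.01357624e+01, -1.65056463e+01]), 'qd': array([-0.05815265, -0.01976276,  0.13603819,  0.00975083, -0.00799456,
       -0.04416047]), 'joint_torque': array([ 5.84071258e-04, -5.81672287e+01,  2.92919165e+01,  6.99352473e+00,
        1.07995435e-02, -7.85438624e-05]), 'tcp_pos': array([0.20321307, 0.64357386, 0.22639779]), 'eef_rot': array([ 1.79983247e+02, -1.49054581e-03, -1.75220972e+01]), 'contact_force': array([0.43337093, 0.87304673, 0.51615819]), 'moment': array([ 0.03435927, -0.01741957, -0.00153538]), 'gripper_force': 0.0, 'gripper_width': 0.08803298952929377}
```

View pics/scene0.png

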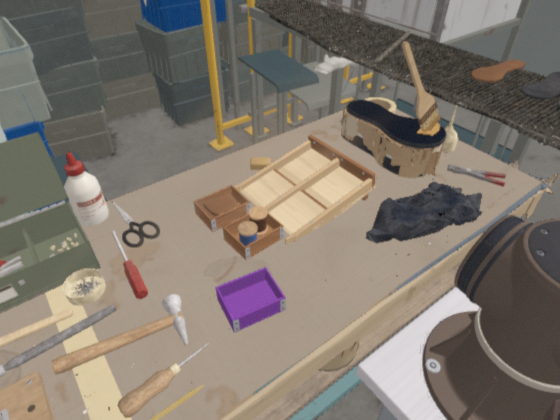

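View pics/side0.png

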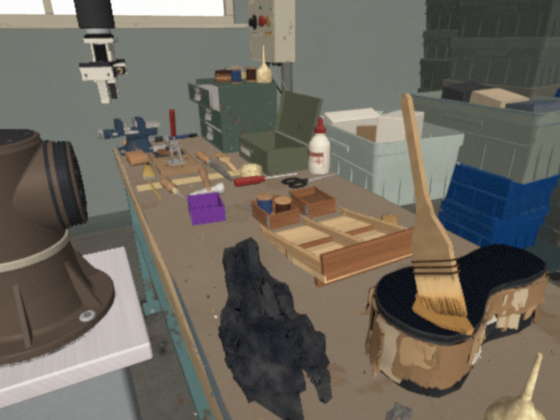

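```bash
python3 - <<'E'
from h import *
a=cv2.imread('pics/scene0.png')[130:250,185:385]; b=cv2.imread('pics/side0.png')[175:290,245:425]
cv2.imwrite('pics/c1.png',cv2.resize(a,None,fx=4,fy=4,interpolation=cv2.INTER_CUBIC))
cv2.imwrite('pics/c2.png',cv2.resize(b,None,fx=4,fy=4,interpolation=cv2.INTER_CUBIC))
E
```

```text
(no output)
```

View pics/c1.png

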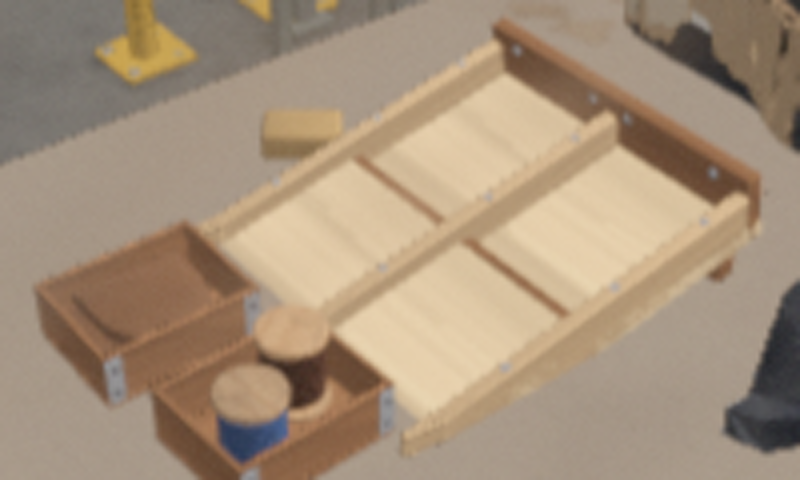

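View pics/c2.png

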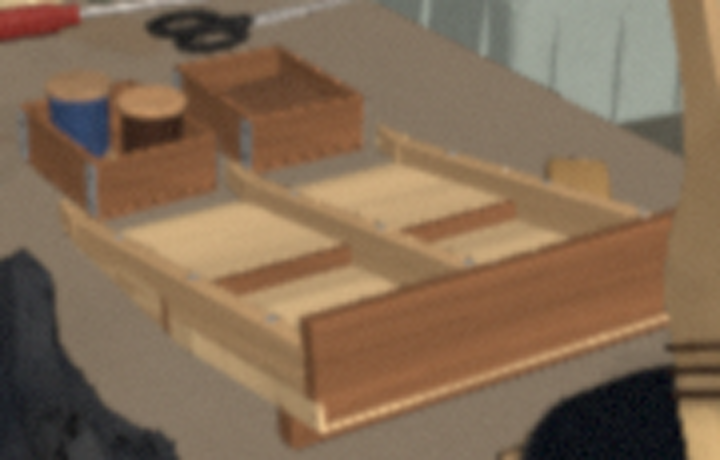

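```bash
cat > fit.py <<'E'
from h import *
from scipy.optimize import least_squares
S=cap('scene');D=cap('side')
def T(p,q):
    c,s=np.cos(p[2]),np.sin(p[2]); q=np.array(q,float)/1000
    return np.c_[p[0]+c*q[:,0]-s*q[:,1],p[1]+s*q[:,0]+c*q[:,1],q[:,2]+(p[3] if len(p)>3 else 0)]
def fit(obs,p0):
    f=lambda p:np.concatenate([(proj(c,T(p,[q]))[0]-uv) for c,q,uv in obs])
    s=least_squares(f,p0,loss='soft_l1'); return s.x,f(s.x).reshape(-1,2)
g=lambda u,v:np.array([185+u/4,130+v/4]); h=lambda u,v:np.array([245+u/4,175+v/4])
st=[(S,(108,101,20),g(360,157)),(S,(108,5,20),g(440,220)),(S,(108,-5,20),g(467,240)),(S,(108,-101,20),g(565,312)),
(D,(108,101,20),h(515,202)),(D,(-24,106,10),h(380,127)),(D,(-24,0,10),h(228,160)),(D,(-24,-106,10),h(65,203)),(S,(-24,-106,10),g(405,435))]
x,e=fit(st,[.5,.2,-1.57]);print('stand',x[:2],np.degrees(x[2]),e.round(1).tolist())
cr=[(S,(-50,39,36),g(37,290)),(S,(50,39,36),g(185,222)),(S,(50,-39,36),g(255,292)),(S,(-50,-39,36),g(110,357)),
(D,(-50,39,36),h(278,47)),(D,(50,39,36),h(362,97)),(D,(50,-39,36),h(245,122)),(D,(-50,-39,36),h(178,70))]
for p0 in ([.6,.3,-1.57],[.6,.3,-1.57,0]):
    y,e=fit(cr,p0);print('crate',y[:2],np.degrees(y[2]),y[3:],e.round(1).tolist())
    d=y[:2]-x[:2];c,s=np.cos(x[2]),np.sin(x[2]);print('in stand',c*d[0]+s*d[1],-s*d[0]+c*d[1])
print(T(x,[(-90,53,0),(108,53,20),(230,53,40)]))
E
python3 fit.py
```

```text
stand [0.53648846 0.06834459] -88.30424186815772 [[-2.0, -1.6], [2.7, 0.8], [-1.3, -2.2], [2.4, 0.6], [0.3, -0.3], [-0.3, 0.9], [0.4, 1.6], [-0.2, 0.8], [-2.4, 0.8]]
crate [0.58623109 0.14227302] -89.8719777085424 [] [[-0.6, -1.5], [0.8, -1.2], [1.9, -1.5], [-1.5, 0.7], [-0.6, -0.3], [-0.2, 0.2], [0.6, -0.0], [-2.3, -0.9]]
in stand -0.07242406087940009 0.05190855788955712
crate [0.58741968 0.14306583] -90.11425639889734 [-0.00204042] [[-1.0, -1.0], [0.4, -0.6], [1.4, -0.9], [-2.1, 1.3], [-0.3, 0.3], [-0.1, 0.8], [0.8, 0.6], [-2.0, -0.3]]
in stand -0.07318135430575526 0.0531200817511127
[[ 0.58680194  0.15987356  0.        ]
 [ 0.59266121 -0.03803973  0.02      ]
 [ 0.59627146 -0.1599863   0.04      ]]
```

```bash
python3 - <<'E'
from h import *
S=cap('scene');D=cap('side')
def tri(a,b):
    o,d=ray(S,*a);p,e=ray(D,*b);d/=np.linalg.norm(d);e/=np.linalg.norm(e)
    s=np.linalg.lstsq(np.c_[d,-e],p-o,rcond=None)[0];return (o+d*s[0]).round(3),(p+e*s[1]).round(3)
print('brush top',tri((406,45),(407,97)));print('brush ferrule',tri((430,105),(433,240)));print('bottle top',tri((72,157),(319,122)))
E
```

```text
brush top (array([ 0.479, -0.261,  0.321]), array([ 0.481, -0.261,  0.326]))
brush ferrule (array([ 0.448, -0.355,  0.172]), array([ 0.455, -0.355,  0.182]))
bottle top (array([0.751, 0.379, 0.16 ]), array([0.75 , 0.379, 0.158]))
```

drive_tool:
  commands:
    - {"hand": 0.6, "tx": 0.6, "ty": -0.6, "turn": -0.79}
    - {"hand": 0.6, "tx": 0.6, "ty": -0.6, "turn": -0.79}
    - {"hand": 0.6, "tx": 0.6, "ty": -0.6, "turn": -0.79}
    - {"hand": 0.6, "tx": 0.6, "ty": -0.6, "turn": -0.79}
    - {"hand": 0.6, "tx": 0.6, "ty": -0.6, "turn": -0.79}
    - {"hand": 0.6, "tx": 0.6, "ty": -0.6, "turn": -0.79}
    - {"hand": 0.6, "tx": 0.6, "ty": -0.6, "turn": -0.79}
    - {"hand": 0.6, "tx": 0.6, "ty": -0.6, "turn": -0.79}
    - {"hand": 0.6, "tx": 0.6, "ty": -0.6, "turn": -0.79}
    - {"hand": 0.6, "tx": 0.6, "ty": -0.6, "turn": -0.79}

```text
invalid input
```

drive_tool:
  commands:
    - {"hand": 0.6, "tx": 0.6, "ty": -0.6, "tz": 0, "turn": -0.79}
    - {"hand": 0.6, "tx": 0.6, "ty": -0.6, "tz": 0, "turn": -0.79}
    - {"hand": 0.6, "tx": 0.6, "ty": -0.6, "tz": 0, "turn": -0.79}
    - {"hand": 0.6, "tx": 0.6, "ty": -0.6, "tz": 0, "turn": -0.79}
    - {"hand": 0.6, "tx": 0.6, "ty": -0.6, "tz": 0, "turn": -0.79}
    - {"hand": 0.6, "tx": 0.6, "ty": -0.6, "tz": 0, "turn": -0.79}
    - {"hand": 0.6, "tx": 0.6, "ty": -0.6, "tz": 0, "turn": -0.79}
    - {"hand": 0.6, "tx": 0.6, "ty": -0.6, "tz": 0, "turn": -0.79}
    - {"hand": 0.6, "tx": 0.6, "ty": -0.6, "tz": 0, "turn": -0.79}
    - {"hand": 0.6, "tx": 0.6, "ty": -0.6, "tz": 0, "turn": -0.79}
  grip_force: 20

```text
time_s: 1.6
tcp_pos: [0.558, 0.2885, 0.227]
eef_rot: [-180.0, 0.0, -88.7]
contact_force: [0.9, 1.8, 0.1]
gripper_width: 0.0351
gripper_force: 0.0
```

```bash
cat >> h.py <<'E'
from scipy.spatial.transform import Rotation as R
def wcap():
    s=r.get_state(); c=dict(r.capture('wrist')); T=np.eye(4)
    T[:3,:3]=R.from_euler('xyz',s['eef_rot'],degrees=True).as_matrix(); T[:3,3]=s['tcp_pos']
    c['world_from_camera']=T@np.array(c['T_tool_cam']); return c,s
E
python3 - <<'E'
from h import *
c,s=wcap(); np.savez('w1.npz',**{k:c[k] for k in c}); cv2.imwrite('pics/w1.png',c['frame'][:,:,::-1]); print(c['world_from_camera'].round(3),s['tcp_pos'],s['eef_rot'],s['gripper_width'])
E
```

```text
[[-1.    -0.022 -0.006  0.559]
 [-0.023  0.967  0.255  0.219]
 [ 0.     0.255 -0.967  0.386]
 [ 0.     0.     0.     1.   ]] [0.55800261 0.28850683 0.22695488] [-1.79970033e+02  2.80727181e-02 -8.87043195e+01] 0.035092726134636223
```

View pics/w1.png

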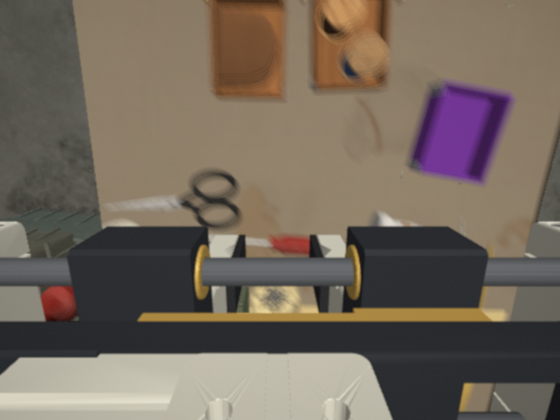

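drive_tool:
  commands:
    - {"hand": 0.6, "tx": 0.05, "ty": -0.22, "tz": 0, "turn": 0}
    - {"hand": 0.6, "tx": 0.05, "ty": -0.22, "tz": 0, "turn": 0}
    - {"hand": 0.6, "tx": 0.05, "ty": -0.22, "tz": 0, "turn": 0}
    - {"hand": 0.6, "tx": 0.05, "ty": -0.22, "tz": 0, "turn": 0}

```text
time_s: 2.05
tcp_pos: [0.5872, 0.1543, 0.2268]
eef_rot: [180.0, -0.0, -88.8]
contact_force: [0.6, 0.9, -0.1]
gripper_width: 0.0353
gripper_force: 0.0
```

```bash
python3 - <<'E'
from h import *
c,s=wcap(); np.savez('w2.npz',**{k:c[k] for k in c}); cv2.imwrite('pics/w2.png',cv2.resize(c['frame'][:290,:,::-1],None,fx=1.42,fy=1.42)); print(s['tcp_pos'],s['eef_rot'])
E
```

```text
[0.58721989 0.15427315 0.22677477] [ 1.79996586e+02 -2.33032859e-02 -8.88401519e+01]
```

View pics/w2.png

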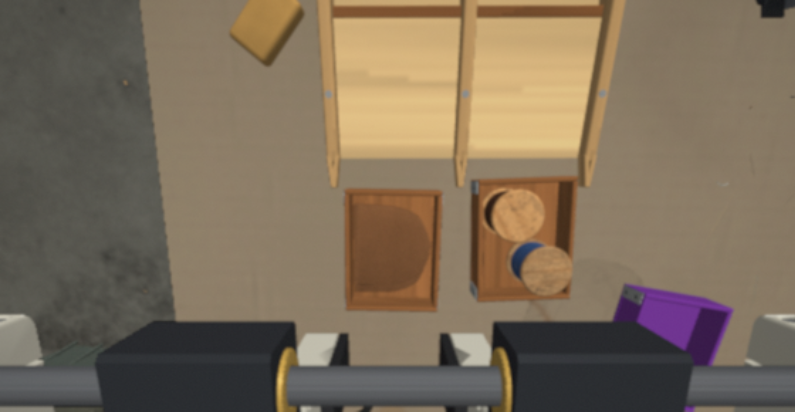

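```bash
cat > f2.py <<'E'
import re
exec(open('fit.py').read().split("x,e=fit")[0])
W=dict(np.load('w2.npz')); k=lambda u,v:np.array([u,v])/1.42
st2=[(W,(0,101,0),k(338,158)),(W,(0,5,0),k(456,158)),(W,(0,-5,0),k(467,158)),(W,(0,-101,0),k(586,157)),(W,(108,101,20),k(334,11)),(W,(108,-101,20),k(602,11)),(W,(-24,0,8),k(461,186))]
cr2=[(W,(50,39,36),k(346,190)),(W,(50,-39,36),k(441,190)),(W,(-50,39,36),k(347,310)),(W,(-50,-39,36),k(438,311))]
for n,o,p0 in (('stand',st2,[.53,.07,-1.55]),('crate',cr2,[.587,.143,-1.57]),('cratez',cr2,[.587,.143,-1.57,0])):
    p,e=fit(o,p0);print(n,p,np.degrees(p[2]),e.round(1).tolist())
    if n=='stand':x=p;print(T(x,[(-90,53,0),(108,53,20)]))
    else:
        d=p[:2]-x[:2];c,s=np.cos(x[2]),np.sin(x[2]);print('in stand',c*d[0]+s*d[1],-s*d[0]+c*d[1])
E
python3 f2.py
```

```text
stand [ 0.53033722  0.06868775 -1.53942794] -88.20272362114503 [[3.3, 1.3], [-0.8, 0.4], [-0.4, 0.3], [-5.1, 0.1], [-0.1, -2.0], [1.4, -4.3], [0.2, 1.1]]
[[ 0.58048845  0.16030573  0.        ]
 [ 0.58669838 -0.03759686  0.02      ]]
crate [ 0.58676825  0.14499987 -1.55664536] -89.18920920903483 [[-1.4, -0.3], [1.2, 0.1], [-0.3, 0.3], [0.3, -0.0]]
in stand -0.0745047158505518 0.058796667186910886
cratez [ 0.58673511  0.14555276 -1.55711214 -0.00363448] -89.21595397643073 [[-1.0, 0.1], [0.8, 0.5], [0.1, -0.2], [0.0, -0.5]]
in stand -0.07505837228420803 0.05878087930438418
```

drive_tool:
  commands:
    - {"hand": 0.77, "tx": -0.003, "ty": 0.08, "tz": 0, "turn": 0}
    - {"hand": 0.77, "tx": -0.003, "ty": 0.15, "tz": -0.03, "turn": 0}
    - {"hand": 0.77, "tx": -0.003, "ty": 0.15, "tz": -0.1, "turn": 0}
    - {"hand": 0.77, "tx": -0.003, "ty": 0.15, "tz": -0.17, "turn": 0}
    - {"hand": 0.77, "tx": -0.003, "ty": 0.15, "tz": -0.24, "turn": 0}
    - {"hand": 0.77, "tx": -0.003, "ty": 0.15, "tz": -0.3, "turn": 0}
    - {"hand": 0.77, "tx": -0.003, "ty": 0.15, "tz": -0.33, "turn": 0}
    - {"hand": 0.77, "tx": -0.003, "ty": 0.15, "tz": -0.342, "turn": 0}
    - {"hand": 0.77, "tx": -0.003, "ty": 0.15, "tz": -0.342, "turn": 0}

```text
time_s: 3.1
tcp_pos: [0.5844, 0.2489, 0.0205]
eef_rot: [179.9, -0.1, -88.5]
contact_force: [0.1, 0.0, -0.4]
gripper_width: 0.0202
gripper_force: 0.0
```

drive_tool:
  commands:
    - {"hand": 0.77, "tx": 0, "ty": -0.04, "tz": 0.002, "turn": 0}
    - {"hand": 0.77, "tx": 0, "ty": -0.065, "tz": 0.002, "turn": 0}
    - {"hand": 0.77, "tx": 0, "ty": -0.09, "tz": 0.002, "turn": 0}
    - {"hand": 0.77, "tx": 0, "ty": -0.115, "tz": 0.002, "turn": 0}
    - {"hand": 0.77, "tx": 0, "ty": -0.14, "tz": 0.002, "turn": 0}
    - {"hand": 0.77, "tx": 0, "ty": -0.165, "tz": 0.002, "turn": 0}
    - {"hand": 0.77, "tx": 0, "ty": -0.19, "tz": 0.002, "turn": 0}
    - {"hand": 0.77, "tx": 0, "ty": -0.215, "tz": 0.002, "turn": 0}
    - {"hand": 0.77, "tx": 0, "ty": -0.24, "tz": 0.002, "turn": 0}
    - {"hand": 0.77, "tx": 0, "ty": -0.255, "tz": 0.002, "turn": 0}

```text
time_s: 4.1
tcp_pos: [0.5855, 0.0941, 0.0232]
eef_rot: [-179.9, 0.0, -88.7]
contact_force: [1.2, 4.6, 4.1]
gripper_width: 0.0197
gripper_force: 2.5
```

```bash
python3 - <<'E'
from h import *
c=cap('scene');a=c['frame'][130:250,185:385,::-1]; d=cap('side');b=d['frame'][175:290,245:425,::-1]
f=lambda i:cv2.resize(i,(600,300),interpolation=cv2.INTER_CUBIC)
cv2.imwrite('pics/p1.png',np.vstack([f(a),f(b)]))
E
```

```text
(no output)
```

View pics/p1.png

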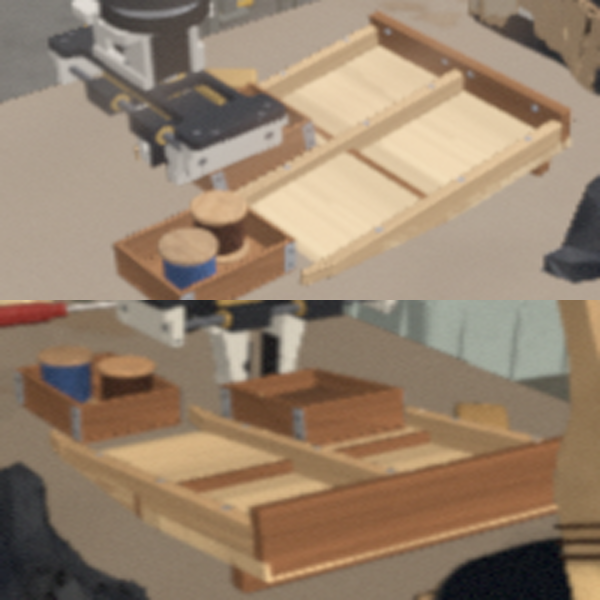

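drive_tool:
  commands:
    - {"hand": 0.77, "tx": 0, "ty": -0.02, "tz": 0, "turn": 0}
    - {"hand": 0.77, "tx": 0, "ty": -0.04, "tz": 0.003, "turn": 0}
    - {"hand": 0.77, "tx": 0, "ty": -0.06, "tz": 0.006, "turn": 0}
    - {"hand": 0.77, "tx": 0, "ty": -0.08, "tz": 0.01, "turn": 0}
    - {"hand": 0.77, "tx": 0, "ty": -0.1, "tz": 0.014, "turn": 0}
    - {"hand": 0.77, "tx": 0, "ty": -0.12, "tz": 0.018, "turn": 0}
    - {"hand": 0.77, "tx": 0, "ty": -0.14, "tz": 0.022, "turn": 0}
    - {"hand": 0.77, "tx": 0, "ty": -0.155, "tz": 0.025, "turn": 0}
    - {"hand": 0.77, "tx": 0, "ty": -0.17, "tz": 0.027, "turn": 0}
    - {"hand": 0.77, "tx": 0, "ty": -0.18, "tz": 0.028, "turn": 0}

```text
time_s: 5.2
tcp_pos: [0.5841, -0.0138, 0.0388]
eef_rot: [179.9, -0.0, -88.6]
contact_force: [-0.3, 2.2, -0.6]
gripper_width: 0.0201
gripper_force: 0.9
```

```bash
python3 - <<'E'
from h import *
c=cap('scene');a=c['frame'][130:250,185:385,::-1]; d=cap('side');b=d['frame'][175:290,245:425,::-1]
f=lambda i:cv2.resize(i,(600,300),interpolation=cv2.INTER_CUBIC)
cv2.imwrite('pics/p2.png',np.vstack([f(a),f(b)]))
E
```

```text
(no output)
```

View pics/p2.png

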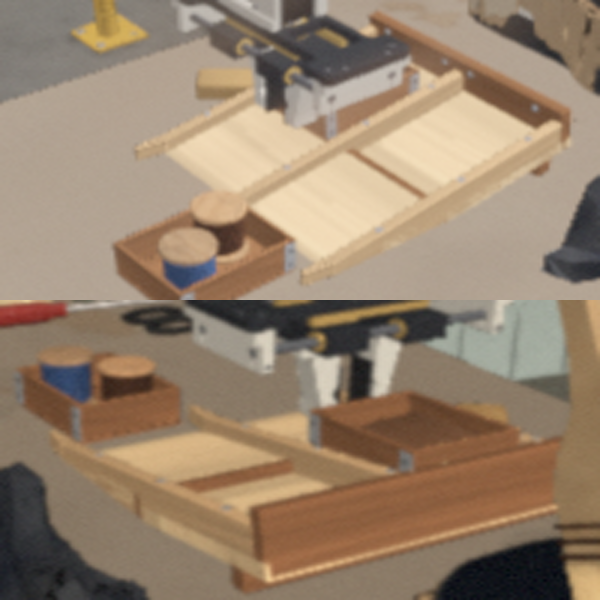

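drive_tool:
  commands:
    - {"hand": 0.77, "tx": 0, "ty": -0.006, "tz": 0.001, "turn": 0}
    - {"hand": 0.77, "tx": 0, "ty": -0.012, "tz": 0.002, "turn": 0}
    - {"hand": 0.77, "tx": 0, "ty": -0.018, "tz": 0.003, "turn": 0}
    - {"hand": 0.77, "tx": 0, "ty": -0.024, "tz": 0.004, "turn": 0}
    - {"hand": 0.77, "tx": 0, "ty": -0.03, "tz": 0.005, "turn": 0}
    - {"hand": 0.77, "tx": 0, "ty": -0.035, "tz": 0.005, "turn": 0}
    - {"hand": 0.77, "tx": 0, "ty": -0.035, "tz": 0.005, "turn": 0}

```text
time_s: 6.0
tcp_pos: [0.5849, -0.0343, 0.0423]
eef_rot: [180.0, -0.0, -88.6]
contact_force: [-0.3, 1.4, -1.6]
gripper_width: 0.0204
gripper_force: 0.7
```

```bash
python3 - <<'E'
from h import *
c=cap('scene');a=c['frame'][130:250,185:385,::-1]; d=cap('side');b=d['frame'][175:290,245:425,::-1]
f=lambda i:cv2.resize(i,(600,300),interpolation=cv2.INTER_CUBIC)
cv2.imwrite('pics/p3.png',np.vstack([f(a),f(b)]))
E
```

```text
(no output)
```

View pics/p3.png

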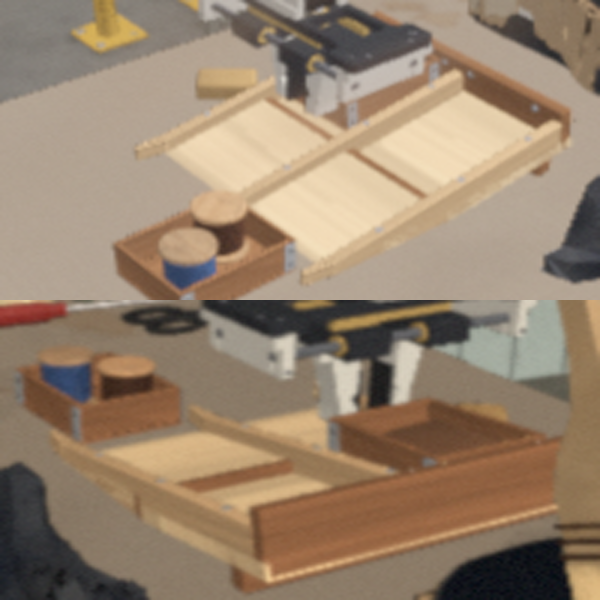

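```bash
cat > f3.py <<'E'
from h import *
D=cap('side');S=cap('scene')
x=[.5345,.0685,np.radians(-88.6)]; c,s=np.cos(x[2]),np.sin(x[2]); a=np.radians(10.5)
def pt(sl,y,n): # sl along slope past lip, n above ramp plane
    X=.108+sl*np.cos(a)-n*np.sin(a);Z=.020+sl*np.sin(a)+n*np.cos(a)
    return [x[0]+c*X-s*y,x[1]+s*X+c*y,Z]
for g in (0,.005,.01,.015):
  for nr,nf in ((-.01,-.01),(.0,-.01),(.01,-.01)):
    P=[pt(g,.014,nr+.036),pt(g,.092,nr+.036),pt(g+.1,.014,nf+.036)]
    print(g,nr,proj(D,P).round(1).tolist(), proj(S,P[:1]).round(1).tolist())
print('lipS',proj(S,[pt(0,.005,0),pt(0,.101,0)]).round(1).tolist(),'lipD far',proj(D,[pt(0,.101,0)]).round(1))
E
python3 f3.py
```

```text
0 -0.01 [[339.2, 222.5], [369.4, 214.7], [371.1, 233.9]] [[294.6, 176.7]]
0 0.0 [[338.9, 217.8], [369.2, 210.2], [371.1, 233.9]] [[294.0, 173.6]]
0 0.01 [[338.6, 213.1], [369.0, 205.6], [371.1, 233.9]] [[293.5, 170.4]]
0.005 -0.01 [[340.6, 223.0], [370.9, 215.2], [372.9, 234.6]] [[296.2, 175.6]]
0.005 0.0 [[340.3, 218.3], [370.8, 210.6], [372.9, 234.6]] [[295.7, 172.5]]
0.005 0.01 [[340.0, 213.5], [370.6, 206.0], [372.9, 234.6]] [[295.2, 169.3]]
0.01 -0.01 [[342.1, 223.5], [372.5, 215.6], [374.7, 235.2]] [[297.8, 174.5]]
0.01 0.0 [[341.8, 218.8], [372.3, 211.1], [374.7, 235.2]] [[297.3, 171.4]]
0.01 0.01 [[341.5, 214.0], [372.1, 206.5], [374.7, 235.2]] [[296.8, 168.2]]
0.015 -0.01 [[343.5, 224.0], [374.1, 216.1], [376.5, 235.9]] [[299.4, 173.4]]
0.015 0.0 [[343.2, 219.3], [373.9, 211.5], [376.5, 235.9]] [[298.9, 170.3]]
0.015 0.01 [[343.0, 214.5], [373.7, 206.9], [376.5, 235.9]] [[298.4, 167.1]]
lipS [[298.3, 186.4], [273.7, 168.0]] lipD far [[373.2 225.5]]
```

drive_tool:
  commands:
    - {"hand": 0.77, "tx": 0, "ty": 0.04, "tz": 0, "turn": 0}
    - {"hand": 0.77, "tx": 0, "ty": 0.08, "tz": 0.06, "turn": 0}
    - {"hand": 0.77, "tx": 0, "ty": 0.12, "tz": 0.14, "turn": 0}
    - {"hand": 0.77, "tx": 0, "ty": 0.18, "tz": 0.2, "turn": 0}
    - {"hand": 0.77, "tx": 0, "ty": 0.26, "tz": 0.25, "turn": 0}
    - {"hand": 0.77, "tx": 0, "ty": 0.34, "tz": 0.3, "turn": 0}
    - {"hand": 0.77, "tx": 0, "ty": 0.42, "tz": 0.3, "turn": 0}
    - {"hand": 0.77, "tx": 0, "ty": 0.42, "tz": 0.3, "turn": 0}
    - {"hand": 0.77, "tx": 0, "ty": 0.42, "tz": 0.3, "turn": 0}

```text
time_s: 7.1
tcp_pos: [0.5848, 0.2202, 0.2225]
eef_rot: [-180.0, 0.0, -88.5]
contact_force: [0.1, -1.2, -1.7]
gripper_width: 0.02
gripper_force: 0.0
```

```bash
python3 - <<'E'
from h import *
c=cap('scene');a=c['frame'][130:220,235:385,::-1]; d=cap('side');b=d['frame'][195:275,290:425,::-1]
f=lambda i:cv2.resize(i,(500,300),interpolation=cv2.INTER_CUBIC)
cv2.imwrite('pics/p4.png',np.vstack([f(a),f(b)])); print(r.get_state()['tcp_pos'],r.get_state()['contact_force'])
E
```

```text
[0.5845815  0.21769958 0.22183636] [ 0.62683281 -0.53423027  0.10890553]
```

View pics/p4.png

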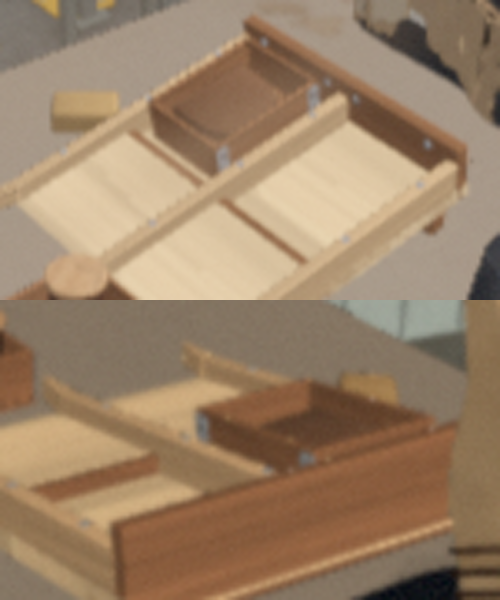

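The scene view shows the lip face at (170,155) and a strip of deck behind the crate. The side view shows the rim level with the stop wall, so the crate lies flat on the deck.

```bash
python3 -c "
from plant import r
print(r.close_job())"
```

```text
the job is handed in; nothing more can be done
None
```

The heel-lift crate was pushed up its lane and lies flat on the deck behind the lip, the spool crate was not touched, and the job is handed in.

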